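# Slide the flat tin under the empty low stand

## Task

Two alike low steel stands are on the freezer, and a roll of tape lies under one of them. Slide the flat tin along the freezer top, upright and without lifting it, under the other stand, the empty one, until the tin no longer sticks out at the front. Leave everything else where it is.

Things in the scene. Friction and masses are not known exactly. Their poses are not given: they have to be found in the camera images.
- flat_tin: flat round food tin, 86 mm across and 40 mm high, about 0.23 kg, standing on its base on the freezer top in front of the stands and free to slide; too wide for most grippers to grasp. Origin: centre of its underside, z up along its axis
- stand_free: low bent-steel stand, fixed, open at the front; the empty one, left or right. 160 mm deep (x), 156 wide (y), 58 high. Inside: 148 mm wide, 52 mm high under deck and front hem. A low 8 mm bar closes the rear at x = +72 mm. Origin: freezer top, under its middle; x from the open front (x = -80 mm) to the rear, z up. Two jars on its deck, centred at x = +43 mm
- stand_used: low bent-steel stand, fixed, open at the front; the one with the tape under it. 160 mm deep (x), 156 wide (y), 58 high. Inside: 148 mm wide, 52 mm high under deck and front hem. A low 8 mm bar closes the rear at x = +72 mm. Origin: freezer top, under its middle; x from the open front (x = -80 mm) to the rear, z up. A jar and a mill on its deck
- stand_free_mouth (a point): middle of the front edge of stand_free, on the freezer top (80 mm in front of its origin)
- jar_a: spice jar, square glass with black cap, 56x56x125 mm, standing on the deck of stand_free towards its rear. Origin: under its middle, at its foot. To be left alone
- jar_b: smaller spice jar, 52x52x105 mm, standing on the deck of stand_free towards its rear. Origin: under its middle, at its foot. To be left alone
- jar_c: spice jar, 58x58x135 mm, standing on the deck of stand_used towards its rear. Origin: under its middle, at its foot. To be left alone
- mill: pepper mill, 44 mm across, 90 mm tall, standing on the deck of stand_used towards its rear. Origin: under its middle, at its foot. To be left alone
- tape: roll of masking tape, 98 mm across and 25 mm high, lying flat under stand_used. Origin: under its middle, at its foot. To be left alone
- tall_tin: tall food tin, 58 mm across and 72 mm high, standing upright towards the left of the freezer; it is not the one to move. Origin: under its middle, at its foot. To be left alone
- cups: stack of paper portion cups, 61 mm high, front left. Origin: under its middle, at its foot. To be left alone
- measuring_cup: steel measuring cup with a flat handle, 146 mm long, 45 mm high, front left. Origin: under its middle, at its foot. To be left alone
- peeler: peeler, 170 mm long, 18 mm high, lying at the front right. Origin: under its middle, at its foot. To be left alone
Not all that is in view belongs to the job. What is meant by the flat_tin is not yellow, and is the smaller of those in its own colour.

How it is judged (in metres and radians):
At the end, for the whole second after the job is handed in: The flat tin stands upright and at rest on the freezer top inside the empty stand, between its sides, sticking out of the front edge by at most 6 mm; jars, mill, tape, tall tin, cups, measuring cup and peeler are each within 30 mm of where they started (x of flat_tin in the frame of stand_free between -0.043 and 0.05 m and y of flat_tin in the frame of stand_free between -0.04 and 0.04 m and height (world z) of flat_tin below 0.008 m and angle between flat_tin's own z axis and vertical below 0.1 rad and linear speed of flat_tin below 0.01 m/s and distance of each of jar_a, jar_b, jar_c, mill, tape, tall_tin, cups, measuring_cup, peeler from where it was at the start of the episode below 0.03 m); the robot touches nothing.
It fails at once if the flat tin is lifted more than 20 mm off the freezer top, or tipped more than about 17 degrees (height (world z) of flat_tin above 0.02 m or angle between flat_tin's own z axis and vertical above 0.3 rad).
It fails at once if a bystander (jar, mill, tape, tall tin, cups, measuring cup or peeler) is moved more than 30 mm (distance of any of jar_a, jar_b, jar_c, mill, tape, tall_tin, cups, measuring_cup, peeler from where it was at the start of the episode above 0.03 m).
It also fails if it takes over 58 s, if anything falls off the work surface, if the arm or the gripper's body presses on something with over 40 N, if the wrist force passes 120 N, or if a joint passes its speed limit or range.

## Robot

A 6-joint arm with a two-finger parallel gripper is mounted at the origin on a cart in front of the work surface, level with it; the furniture and walls round the work are solid. World frame = base frame: x ahead of the robot, y to its left, z up, the work surface at z = 0. Lengths are in mm, angles in rad, forces in N, time in s.
With the tool pointing down it reaches from about 325 to 900 mm from the base axis. Payload 6.1 kg.
Tool frame: the origin (TCP) lies between the finger pads; the fingertips stand 8 mm ahead of it and the grasp point (between the pads) lies 11 mm behind it; z points along the fingers, y is the line along which they close (so a half turn about z gives the same grasp; the last joint's range is limited). The gripper opens to 85 mm and grips with 20 to 120 N. Pads are 22 mm wide; open, the fingers measure 114 mm over their backs; the gripper's body (76 mm by 85 mm) begins 54 mm behind the grasp point. The pads swing forward as they close: fully open they stand 13 mm farther back than shut.
Start: joints at [1.127, 0.22, 1.526, -0, 1.395, -0.126], TCP at [195.297, 593.696, 239.3] pointing down, gripper open.
Joint ranges: [-2.98, 2.98], [-0.91, 2.08], [0.09, 2.57], [-1.24, 4.39], [0.2, 2.65], [-2.68, 2.68]. Speed limits (rad/s): [2.57, 2.57, 3.01, 3.14, 3.14, 3.14].

## Interface

Orientations are given as a 3x3 rotation matrix whose columns are the frame's x, y, z axes.
In Python, from station import * gives the robot as it stands.
- The arm moves only by the tool send_rows, never from a script. Its argument "deltas" is text: rows parted by semicolons, each of 7 numbers parted by spaces: the shift along the world's x, y, z in mm, then the turn, a rotation vector about the world's x, y, z in rad, then the closure, from -1 (fully open) to 1 (shut), so that 0 is half open. In form: dx dy dz wx wy wz hand; .... A call has 1 to 20 rows; each row is the pose to reach, as a shift and turn from the pose commanded when the call began; what a row does not reach only later rows make up. A row lasts 1/12 s, in which the tool goes at most 41.7 mm and 7.16 degrees, less where a joint would pass 70% of its speed; a pose out of reach is approached as far as the arm can. A call with a gripper value outside its range is refused whole. The fingers move at their own pace and stop on an object; the grip force is fixed at half the most. Time passes only in rows, so rows that repeat a pose let the fingers close. It gives the time, the measured TCP pose, the force, the opening and the grip force at its end, in the units of the state.
- state(): the state, without advancing time (a new reading comes with each control period).
- read_camera(name): name is "side" or "top"; returns (picture, depth): 400x640x3 uint8, red, green, blue; 400x640 float32, mm along the optical axis (not along the pixel's ray), 0 where there is no reading.
- get_calibration(name): a dict with "mtx" (3x3 intrinsics, pixels), "world_from_camera" (4x4, takes a point from camera to world coordinates). Camera axes: x right, y down, z forward; pixel columns grow to the right and rows downward; lengths in mm; the calibration is good to about 2 mm. A picture is of the moment at which its call begins. get_calibration takes no time and is no camera call.
- hand_in(): hands the job in; it is judged then, once.
The state is a dict: "clock": time; "joint_pos": joint angles; "qvel": joint speeds; "effort": joint torques, N m; "eef_pos": TCP position; "tcp_rot": TCP orientation; "force": force on the tool from outside, world axes, zero at the start; "ft_torque": the same for the moment, N m; "opening": finger opening in mm; "finger_force": force on a finger pad.
Only numpy, scipy, OpenCV 4.12 (cv2) and the standard library are available. Lean on these libraries where they do the work, as an engineer would, in place of code of your own. Each camera call takes 0.05 s, during which the arm holds its last target. There are 200 camera calls.

## Working session

There is one attempt and no reset: what is moved stays moved. The work goes in short steps, Python scripts to look and compute and a tool call to move; the robot and the scene stay as the last step left them, time stands still between calls to the robot, and variables do not carry over. Pictures are saved under pics/ and viewed, at most 10 in all, crops included, and the job is handed in when it is done.

Besides the shell and the picture viewer there is one more tool, called after "Emit:" by a JSON object that holds its "api" and its "payload". send_rows: Moves the arm, as the interface text tells. Its arguments: {"type":"object","properties":{"deltas":{"type":"string"}},"required":["deltas"]}

```bash
mkdir -p pics; cat > h.py <<'E'
from station import *
import numpy as np, cv2
def snap(n,tag):
    p,d=read_camera(n); cv2.imwrite(f"pics/{tag}.png",p[:,:,::-1]); np.save(f"pics/{tag}.npy",d); return p,d
def world(n,d,u,v,r=1):
    c=get_calibration(n);K=np.array(c["mtx"]);T=np.array(c["world_from_camera"])
    w=d[v-r:v+r+1,u-r:u+r+1];z=np.median(w[w>0])
    return (T@np.r_[np.linalg.inv(K)@[u,v,1]*z,1])[:3].round(1)
E
python3 - <<'E'
from h import *
for n in("top","side"):
    snap(n,n+"0"); c=get_calibration(n); print(np.round(c["mtx"],1).tolist(),np.round(c["world_from_camera"],3).tolist())
print(state())
E
```

```text
[[437.7, 0.0, 324.1], [0.0, 437.7, 200.8], [0.0, 0.0, 1.0]] [[-0.021, -0.984, 0.177, 316.213], [-1.0, 0.019, -0.011, 44.048], [0.007, -0.177, -0.984, 1145.615], [0.0, 0.0, 0.0, 1.0]]
[[508.1, 0.0, 320.1], [0.0, 508.1, 201.4], [0.0, 0.0, 1.0]] [[0.936, -0.149, 0.319, 60.825], [-0.352, -0.379, 0.856, -1097.076], [-0.007, -0.913, -0.408, 595.305], [0.0, 0.0, 0.0, 1.0]]
{'clock': 0.1, 'joint_pos': array([ 1.12690273e+00,  2.21172229e-01,  1.52752167e+00,  2.59918792e-05,
        1.39466768e+00, -1.26101700e-01]), 'qvel': array([-1.48201906e-03, -3.34961441e-03, -1.57135821e-03,  7.15634749e-05,
        2.13497363e-06,  1.76063207e-04]), 'effort': array([ 1.47138624e-03, -4.98244715e+01, -3.90550053e+01, -1.72642431e-04,
        5.58994099e-03, -1.41472924e-06]), 'eef_pos': array([195.06015006, 593.22199129, 238.27992513]), 'tcp_rot': array([[-9.49926172e-01,  3.12473448e-01, -7.82793063e-04],
       [ 3.12474330e-01,  9.49924879e-01, -1.58650775e-03],
       [ 2.47853059e-04, -1.75166797e-03, -9.99998435e-01]]), 'force': array([ 0.20527065, -0.6463121 , -0.04587454]), 'ft_torque': array([-0.00189651, -0.03786374, -0.00542353]), 'finger_force': 0.0, 'opening': 85.31137981302874}
```

View pics/top0.png

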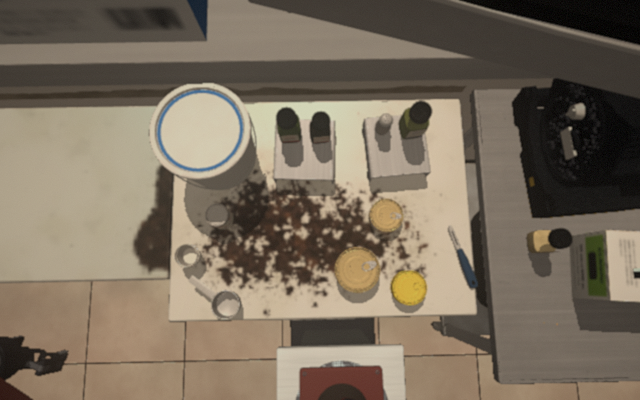

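View pics/side0.png

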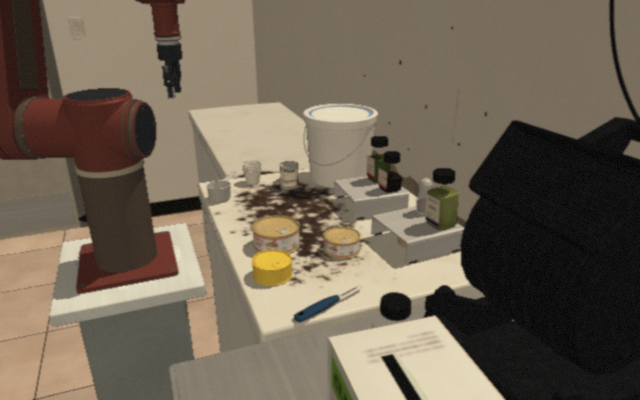

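The top view shows two tan tins: the smaller at (387,216) and a larger at (357,270). The left stand, around (305,150), has two jars, and the right stand, around (397,148), has a jar and a mill. The side view agrees. I'll enlarge the work area next.

```bash
python3 - <<'E'
import cv2
a=cv2.imread("pics/top0.png")[95:245,260:460]; cv2.imwrite("pics/c1.png",cv2.resize(a,None,fx=4,fy=4,interpolation=cv2.INTER_CUBIC))
a=cv2.imread("pics/side0.png")[150:270,310:470]; cv2.imwrite("pics/c2.png",cv2.resize(a,None,fx=5,fy=5,interpolation=cv2.INTER_CUBIC))
E
```

```text
(no output)
```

View pics/c1.png

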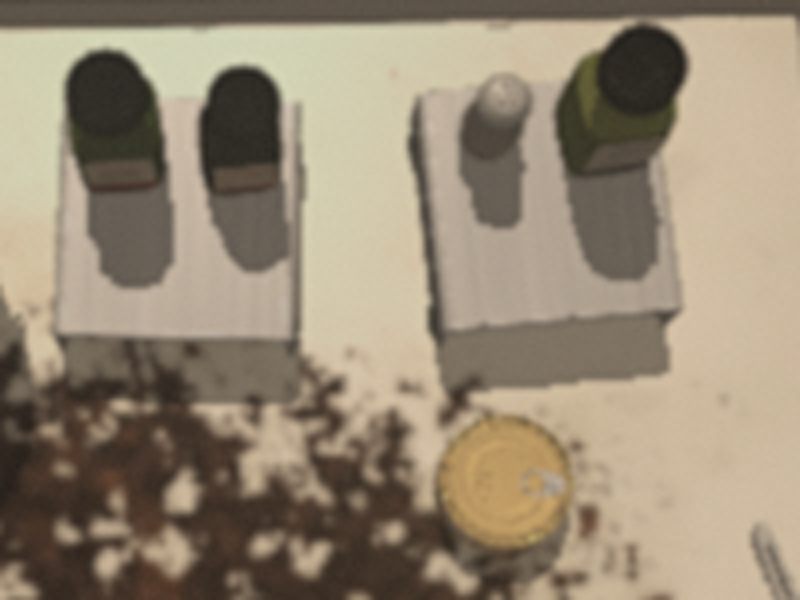

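View pics/c2.png

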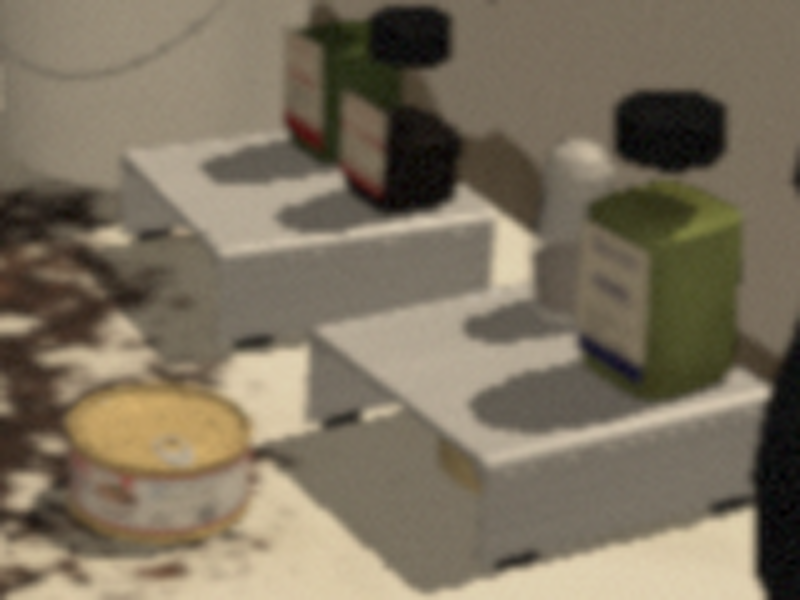

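The yellow edge of the tape shows under the right stand at crop (460,465), so the left stand is the free one. Its front deck corners are at top-view crop (58,333) and (298,338), and the tin's lid is centred at (505,481).

```bash
cat >> h.py <<'E'
def onplane(n,u,v,h):
    c=get_calibration(n);K=np.array(c["mtx"]);T=np.array(c["world_from_camera"])
    r=T[:3,:3]@np.linalg.inv(K)@[u,v,1]; return (T[:3,3]+r*(h-T[2,3])/r[2]).round(1)
E
python3 - <<'E'
from h import *
C=lambda x,y,h:onplane("top",260+x/4-.4,95+y/4-.4,h)
S=lambda x,y,h:onplane("side",310+x/5-.4,150+y/5-.4,h)
for nm,x,y,h in [("FL",58,333,58),("FR",298,338,58),("RR",300,103,58),("RL",68,98,58),("tinC",505,481,40),("tinL",438,481,40),("tinR",573,481,40),("tinF",505,547,40),("tinB",505,415,40),("used FL",440,332,58),("usedFR",680,310,58)]: print(nm,C(x,y,h))
for nm,x,y,h in [("sFL",122,155,58),("sFR",220,255,58),("sRR",492,215,58),("tin",157,430,40),("usedFL",313,333,58),("usedFR",490,467,58),("usedRR",768,388,58)]: print(nm,S(x,y,h))
d=np.load("pics/top0.npy")
for u,v in [(305,172),(386,215),(305,200),(217,215),(357,270),(227,305)]: print(u,v,world("top",d,u,v))
E
```

```text
FL [574.  158.3  58. ]
FR [567.8   5.5  58. ]
RR [7.251e+02 3.000e-01 5.800e+01]
RL [731.3 151.7  58. ]
tinC [ 475.8 -125.    40. ]
tinL [476.6 -82.1  40. ]
tinR [ 474.9 -168.4   40. ]
tinF [ 433.5 -123.    40. ]
tinB [ 518.6 -126.9   40. ]
used FL [570.  -85.1  58. ]
usedFR [ 581.4 -239.4   58. ]
sFL [569.2 152.8  58. ]
sFR [563.9   3.8  58. ]
sRR [721.5  -1.3  58. ]
tin [ 471.6 -132.    40. ]
usedFL [567.8 -98.1  58. ]
usedFR [ 580.5 -248.1   58. ]
usedRR [ 738.2 -228.1   58. ]
305 172 [587.8  79.4  58.1]
386 215 [ 475.9 -125.9   36.2]
305 200 [526.2  82.4  -2.3]
217 215 [479.5 298.5  69.9]
357 270 [338.1 -46.   45.4]
227 305 [258.  283.8   3.2]
```

Emit:
{"api": "send_rows", "payload": {"deltas": "282 -808 0 0 0 -1.253 -0.2;282 -808 0 0 0 -1.253 -0.2;282 -808 0 0 0 -1.253 -0.2;282 -808 0 0 0 -1.253 -0.2;282 -808 0 0 0 -1.253 -0.2;282 -808 0 0 0 -1.253 -0.2;282 -808 0 0 0 -1.253 -0.2;282 -808 0 0 0 -1.253 -0.2;282 -808 0 0 0 -1.253 -0.2;282 -808 0 0 0 -1.253 -0.2;282 -808 0 0 0 -1.253 -0.2;282 -808 0 0 0 -1.253 -0.2;282 -808 0 0 0 -1.253 -0.2;282 -808 0 0 0 -1.253 -0.2;282 -808 0 0 0 -1.253 -0.2;282 -808 0 0 0 -1.253 -0.2;282 -808 0 0 0 -1.253 -0.2;282 -808 0 0 0 -1.253 -0.2;282 -808 0 0 0 -1.253 -0.2;282 -808 0 0 0 -1.253 -0.2"}}

```text
clock: 1.77
eef_pos: [469.9, -195.3, 238.9]
tcp_rot: [[0.001, 1.0, -0.0], [1.0, -0.001, 0.0], [0.0, -0.0, -1.0]]
force: [-0.2, 0.4, 0.4]
opening: 51.0
finger_force: 0.0
```

Emit:
{"api": "send_rows", "payload": {"deltas": "6 -22 0 0 0 0 -0.2;6 -22 -40 0 0 0 -0.2;6 -22 -80 0 0 0 -0.2;6 -22 -120 0 0 0 -0.2;6 -22 -150 0 0 0 -0.2;6 -22 -180 0 0 0 -0.2;6 -22 -200 0 0 0 -0.2;6 -22 -210 0 0 0 -0.2;6 -22 -216 0 0 0 -0.2;6 -22 -216 0 0 0 -0.2;6 -22 -216 0 0 0 -0.2"}}

```text
clock: 2.68
eef_pos: [476.6, -215.5, 24.3]
tcp_rot: [[-0.0, 1.0, 0.001], [1.0, 0.0, -0.001], [-0.001, 0.001, -1.0]]
force: [-0.1, -0.9, 1.0]
opening: 51.0
finger_force: 0.0
```

```bash
python3 - <<'E'
from h import *
snap("side","side1");a=cv2.imread("pics/side1.png")[130:310,200:440]; cv2.imwrite("pics/c3.png",cv2.resize(a,None,fx=3,fy=3,interpolation=cv2.INTER_CUBIC))
print(state()["eef_pos"],state()["force"])
E
```

```text
[ 477.05538164 -215.82029866   24.81682455] [ 0.13317313 -0.49482543 -0.312791  ]
```

View pics/c3.png

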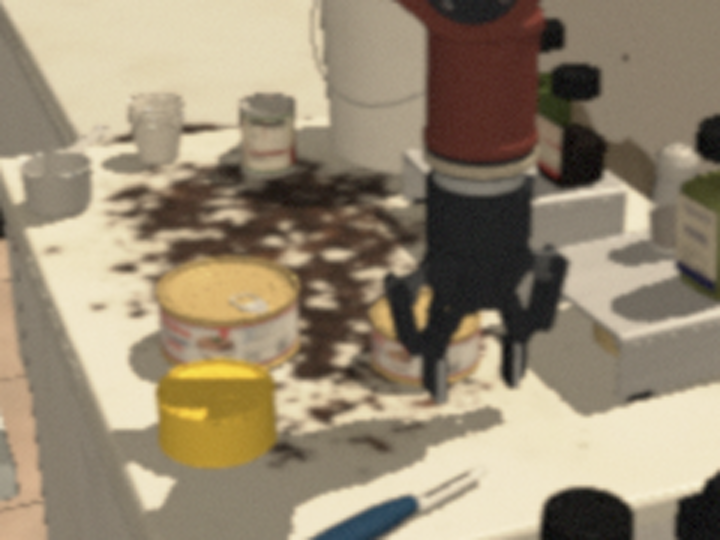

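The fingers straddle the right side of the tin, with tips at crop (438,395) and (512,380), clear of everything. Now I'll push it left (+y).

Emit:
{"api": "send_rows", "payload": {"deltas": "-2 15 -4 0 0 0 -0.2;-2 27 -5 0 0 0 -0.2;-2 35 -5 0 0 0 -0.2;-2 41 -5 0 0 0 -0.2;-2 47 -5 0 0 0 -0.2;-2 53 -5 0 0 0 -0.2;-2 60 -5 0 0 0 -0.2;-2 68 -5 0 0 0 -0.2;-2 77 -5 0 0 0 -0.2;-2 86 -5 0 0 0 -0.2;-2 95 -5 0 0 0 -0.2;-2 104 -5 0 0 0 -0.2;-2 113 -5 0 0 0 -0.2;-2 122 -5 0 0 0 -0.2;-2 130 -5 0 0 0 -0.2;-2 136 -5 0 0 0 -0.2;-2 141 -5 0 0 0 -0.2;-2 144 -5 0 0 0 -0.2;-2 146 -5 0 0 0 -0.2;-2 146 -5 0 0 0 -0.2"}}

```text
clock: 4.4
eef_pos: [474.0, -68.7, 18.3]
tcp_rot: [[-0.0, 1.0, 0.0], [1.0, 0.0, 0.0], [0.0, 0.0, -1.0]]
force: [-0.0, -2.2, 2.0]
opening: 51.2
finger_force: 1.1
```

```bash
python3 - <<'E'
from h import *
p,d=snap("top","top2");a=cv2.imread("pics/top2.png")[95:295,240:460]; cv2.imwrite("pics/c4.png",cv2.resize(a,None,fx=3,fy=3,interpolation=cv2.INTER_CUBIC))
print(state()["eef_pos"],state()["force"])
E
```

```text
[473.89616009 -68.72502851  18.18824947] [ 0.41374638 -1.09991698  0.7063264 ]
```

View pics/c4.png

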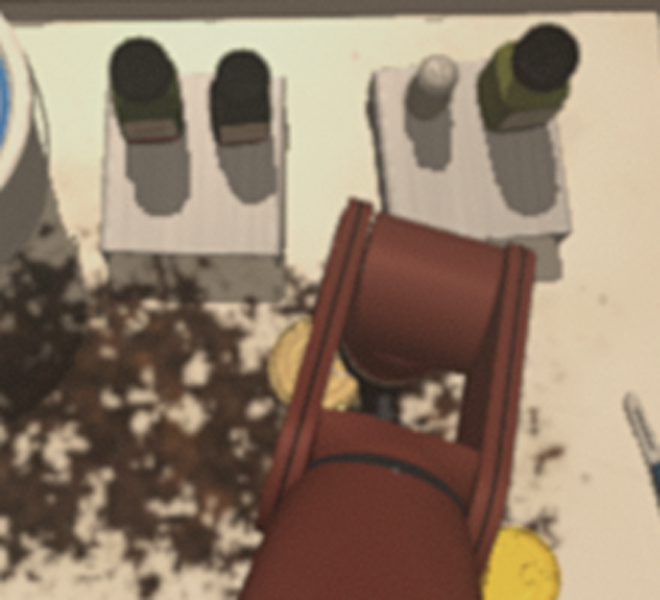

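The tin is pushed squarely: its left edge at crop (268,370) is where I expected it. I'll keep going.

Emit:
{"api": "send_rows", "payload": {"deltas": "0 5 0 0 0 0 -0.2;0 12 0 0 0 0 -0.2;0 20 0 0 0 0 -0.2;0 29 0 0 0 0 -0.2;0 38 0 0 0 0 -0.2;0 47 0 0 0 0 -0.2;0 56 0 0 0 0 -0.2;0 65 0 0 0 0 -0.2;0 74 0 0 0 0 -0.2;0 83 0 0 0 0 -0.2;0 91 0 0 0 0 -0.2;0 97 0 0 0 0 -0.2;0 101 0 0 0 0 -0.2;0 104 0 0 0 0 -0.2;0 106 0 0 0 0 -0.2;0 106 0 0 0 0 -0.2;0 96 0 0 0 0 -0.2;0 76 0 0 0 0 -0.2;0 46 0 0 0 0 -0.2;0 46 40 0 0 0 -0.2"}}

```text
clock: 6.12
eef_pos: [467.3, -25.6, 50.9]
tcp_rot: [[0.002, 1.0, -0.016], [1.0, -0.002, 0.002], [0.002, -0.016, -1.0]]
force: [-0.9, -0.3, -1.3]
opening: 50.9
finger_force: 0.0
```

Emit:
{"api": "send_rows", "payload": {"deltas": "0 0 40 0 0 0 0.05;0 0 80 0 0 0 0.05;-20 0 110 0 0 0.1 0.05;-82 109 110 0 0 1.535 0.05;-82 109 110 0 0 1.535 0.05;-82 109 110 0 0 1.535 0.05;-82 109 110 0 0 1.535 0.05;-82 109 110 0 0 1.535 0.05;-82 109 110 0 0 1.535 0.05;-82 109 110 0 0 1.535 0.05;-82 109 110 0 0 1.535 0.05;-82 109 110 0 0 1.535 0.05;-82 109 110 0 0 1.535 0.05;-82 109 110 0 0 1.535 0.05;-82 109 110 0 0 1.535 0.05;-82 109 110 0 0 1.535 0.05;-82 109 110 0 0 1.535 0.05;-82 109 110 0 0 1.535 0.05"}}

```text
clock: 7.62
eef_pos: [391.8, 85.6, 168.2]
tcp_rot: [[-0.999, 0.038, -0.0], [0.038, 0.999, 0.0], [0.0, 0.0, -1.0]]
force: [-0.9, -0.4, 0.5]
opening: 40.8
finger_force: 0.0
```

```bash
python3 - <<'E'
from h import *
for n in("top","side"): snap(n,n+"3")
a=cv2.imread("pics/top3.png")[100:280,240:400];b=cv2.imread("pics/side3.png")[140:260,230:400]
z=lambda i,w:cv2.resize(i,w,interpolation=cv2.INTER_CUBIC)
cv2.imwrite("pics/c5.png",np.hstack([z(a,(400,450)),np.vstack([z(b,(400,282)),np.zeros((168,400,3),np.uint8)])]))
print(state()["eef_pos"],state()["tcp_rot"].round(3),state()["opening"])
E
```

```text
[391.884775    85.72675028 168.25481766] [[-0.999  0.037 -0.   ]
 [ 0.037  0.999  0.   ]
 [ 0.     0.    -1.   ]] 40.84351194731938
```

View pics/c5.png

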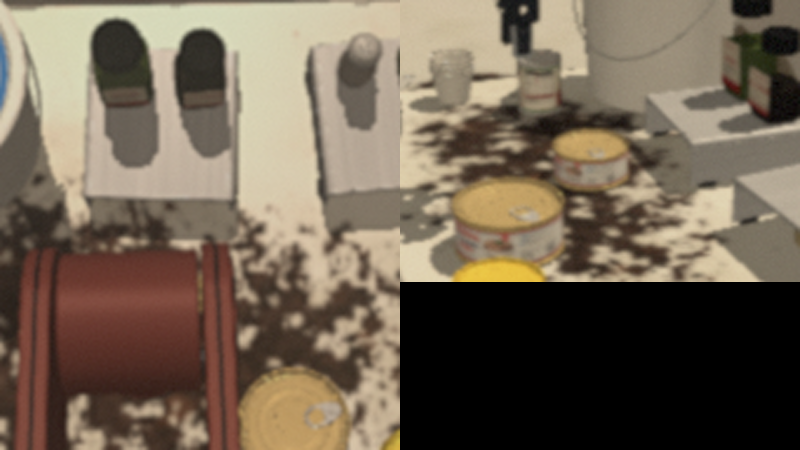

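Side view: the tin's lid is centred at right crop (590,145), in front of the free stand. In the top view the arm hides it.

```bash
python3 - <<'E'
from h import *
print(onplane("side",310.4,201.3,40))
E
```

```text
[471.1  78.9  40. ]
```

Emit:
{"api": "send_rows", "payload": {"deltas": "0 0 -40 0 0 0 0.05;0 0 -80 0 0 0 0.05;0 0 -115 0 0 0 0.05;0 0 -138 0 0 0 0.05;0 0 -147 0 0 0 0.05;10 0 -148 0 0 0 0.05;18 0 -148 0 0 0 0.05;24 -1 -148 0 0 0 0.05;30 -1 -148 0 0 0 0.05;36 -1 -148 0 0 0 0.05;43 -1 -148 0 0 0 0.05;51 -2 -148 0 0 0 0.05;60 -2 -148 0 0 0 0.05;69 -2 -148 0 0 0 0.05;78 -3 -148 0 0 0 0.05;86 -3 -148 0 0 0 0.05;92 -3 -148 0 0 0 0.05;96 -3 -148 0 0 0 0.05;98 -3 -148 0 0 0 0.05;98 -3 -148 0 0 0 0.05"}}

```text
clock: 9.38
eef_pos: [490.4, 82.9, 20.4]
tcp_rot: [[-0.999, 0.036, 0.0], [0.036, 0.999, -0.0], [-0.0, -0.0, -1.0]]
force: [-2.6, 0.7, 2.9]
opening: 40.9
finger_force: 1.8
```

Emit:
{"api": "send_rows", "payload": {"deltas": "5 0 0 0 0 0 0.05;12 0 0 0 0 0 0.05;20 -1 0 0 0 0 0.05;28 -1 0 0 0 0 0.05;36 -1 0 0 0 0 0.05;43 -2 0 0 0 0 0.05;48 -2 0 0 0 0 0.05;52 -2 0 0 0 0 0.05;54 -2 0 0 0 0 0.05;54 -2 0 0 0 0 0.05"}}

```text
clock: 10.22
eef_pos: [544.5, 80.9, 20.3]
tcp_rot: [[-0.999, 0.036, 0.001], [0.036, 0.999, -0.0], [-0.001, 0.0, -1.0]]
force: [0.6, -0.4, 0.2]
opening: 40.6
finger_force: 0.0
```

```bash
python3 - <<'E'
from h import *
snap("side","side4")
a=cv2.imread("pics/side4.png")[130:250,270:430]; cv2.imwrite("pics/c6.png",cv2.resize(a,None,fx=4.5,fy=4.5,interpolation=cv2.INTER_CUBIC))
print(state()["eef_pos"],state()["force"],state()["joint_pos"])
E
```

```text
[544.35574792  80.8867098   20.39770288] [0.11059782 0.58691847 0.51406346] [ 4.21789082e-03  3.10057328e-01  1.87089808e+00 -3.75959867e-05
  9.59835592e-01 -1.53072338e+00]
```

View pics/c6.png

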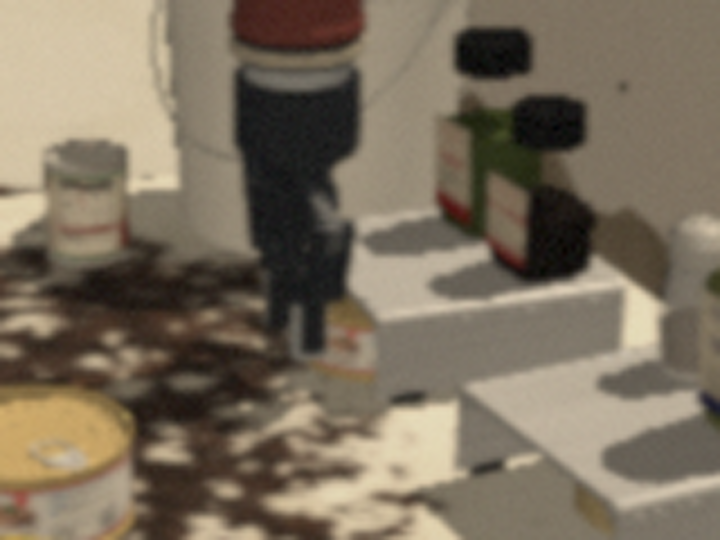

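The tin has entered the mouth squarely and is visible at crop (350,340) just ahead of the fingers. I'll back off and tilt the tool forward so the tips can reach under the hem.

Emit:
{"api": "send_rows", "payload": {"deltas": "-20 0 0 0 0 0 0.05;-35 0 10 0 -0.1 0 0.05;-35 1 10 0 -0.2 0 0.05;-35 1 10 0 -0.3 0 0.05;-35 1 10 0 -0.4 0 0.05;-35 1 10 0 -0.5 0 0.05;-35 1 10 0 -0.5 0 0.05;-35 1 0 0 -0.5 0 0.05;-35 1 0 0 -0.5 0 0.05"}}

```text
clock: 11.02
eef_pos: [508.6, 81.9, 19.8]
tcp_rot: [[-0.878, 0.031, 0.477], [0.036, 0.999, -0.0], [-0.477, 0.017, -0.879]]
force: [0.4, -0.0, -0.3]
opening: 40.7
finger_force: 0.0
```

```bash
python3 - <<'E'
from h import *
snap("side","side5")
a=cv2.imread("pics/side5.png")[130:250,270:430]; cv2.imwrite("pics/c7.png",cv2.resize(a,None,fx=4.5,fy=4.5,interpolation=cv2.INTER_CUBIC))
print(state()["eef_pos"],state()["force"],state()["joint_pos"])
E
```

```text
[509.28943976  81.83709024  20.45495955] [-0.26027613  0.92809535  0.33737447] [ 0.00923689 -0.01420691  2.34656199 -0.01472675  0.31142738 -1.51281389]
```

View pics/c7.png

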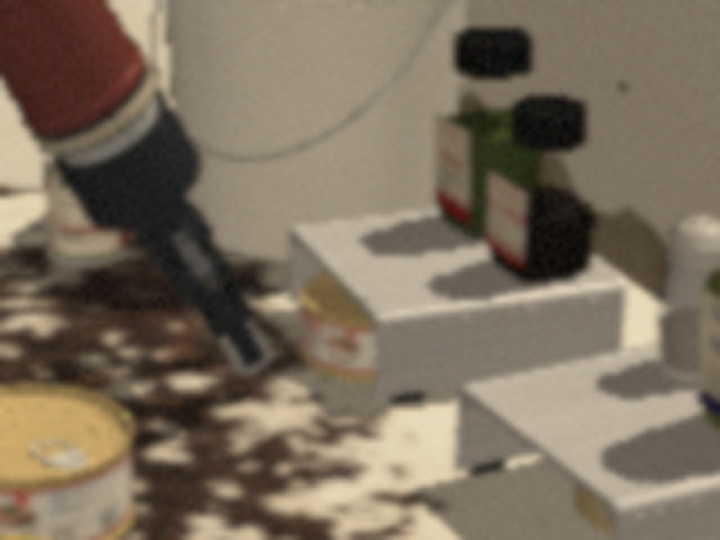

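The tilted fingers point under the deck, with tips at crop (250,365), and the tin's rear edge shows at (335,330). Final push.

Emit:
{"api": "send_rows", "payload": {"deltas": "10 0 0 0 0 0 0.05;20 -1 0 0 0 0 0.05;27 -1 0 0 0 0 0.05;32 -1 0 0 0 0 0.05;36 -1 0 0 0 0 0.05;40 -1 0 0 0 0 0.05;44 -2 0 0 0 0 0.05;48 -2 0 0 0 0 0.05;52 -2 0 0 0 0 0.05;55 -2 0 0 0 0 0.05;58 -2 0 0 0 0 0.05;60 -2 0 0 0 0 0.05;60 -2 0 0 0 0 0.05"}}

```text
clock: 12.15
eef_pos: [569.3, 79.9, 20.3]
tcp_rot: [[-0.877, 0.031, 0.48], [0.036, 0.999, -0.0], [-0.479, 0.017, -0.877]]
force: [-0.2, 0.3, -0.7]
opening: 40.7
finger_force: 0.6
```

Emit:
{"api": "send_rows", "payload": {"deltas": "-15 0 0 0 0 0 0.05;-40 0 0 0 0 0 0.05;-75 0 10 0 0 0 0.05;-100 0 40 0 0 0 0.05;-100 0 80 0 0 0 0.05;-100 0 120 0 0 0 0.05;-100 0 160 0 0 0 0.05;-100 0 160 0 0 0 0.05;-100 0 160 0 0 0 0.05"}}

```text
clock: 12.9
eef_pos: [471.7, 79.9, 185.3]
tcp_rot: [[-0.872, 0.031, 0.488], [0.036, 0.999, 0.0], [-0.488, 0.017, -0.873]]
force: [-0.9, 0.1, 0.2]
opening: 40.4
finger_force: 0.0
```

```bash
python3 - <<'E'
from h import *
p,d=snap("side","side6")
a=cv2.imread("pics/side6.png")[150:230,320:430]; cv2.imwrite("pics/c8.png",cv2.resize(a,None,fx=7,fy=7,interpolation=cv2.INTER_CUBIC))
print(state()["eef_pos"],state()["force"])
E
```

```text
[469.82971675  79.9205334  181.972952  ] [-0.41105745  0.14895647 -0.27792008]
```

View pics/c8.png

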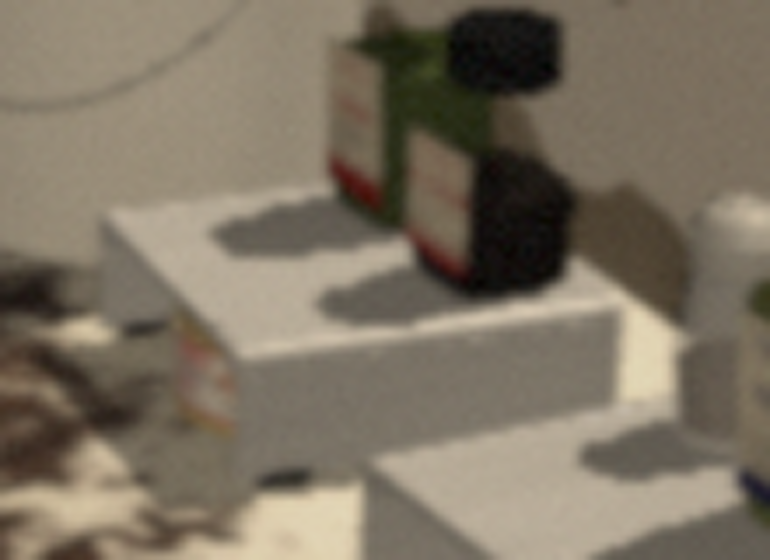

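The tin now sits inside, seen at crop (180–235, 320–430). I'll check its depth numerically.

```bash
python3 - <<'E'
from h import *
d=np.load("pics/side6.npy")
for u,v in [(346,200),(347,202),(348,203),(349,204),(350,206),(351,208)]: print(u,v,world("side",d,u,v,0))
snap("top","top6"); d=np.load("pics/top6.npy"); 
for u,v in [(305,172),(300,183),(305,185),(310,183)]: print(world("top",d,u,v))
print(state()["eef_pos"],np.abs(state()["qvel"]).max())
E
```

```text
346 200 [576.   81.   25.9]
347 202 [574.   69.3  25.1]
348 203 [575.4  65.6  23.3]
349 204 [578.3  65.1  20.1]
350 206 [578.8  59.5  16.4]
351 208 [581.7  58.8  10.1]
[588.1  79.5  57.1]
[573.1  95.3  -3.5]
[567.2  81.9  -2.9]
[572.6  68.4  -3.8]
[468.67648404  79.86952416 179.87031326] 0.031204547702154473
```

The tin's front-most surface is at x≈575 mm, behind the stand's front edge at x≈568 mm, and the lid is level. Handing in.

```bash
python3 -c "
from station import *
print(hand_in())"
```

```text
the job is handed in; nothing more can be done
None
```

The flat tin is under the empty (left) stand, set about 6 mm behind its front edge by the camera depth; I moved nothing else that I know of, and I handed the job in with the arm clear (no verdict was returned).

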